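# Unscrew the sprung filter cap and park it in the tray

## Robot

A 6-joint arm with a two-finger parallel gripper is mounted at the origin on the work surface. World frame = base frame: x ahead of the robot, y to its left, z up, the work surface at z = 0. Lengths are in m, angles in rad, forces in N, time in s.
With the tool pointing down it reaches from about 0.35 to 0.85 m from the base axis. Payload 8.1 kg.
Tool frame: the origin (TCP) lies between the finger pads; the fingertips stand 11 mm ahead of it and the grasp point (between the pads) lies 8 mm behind it; z points along the fingers, y is the line along which they close (so a half turn about z gives the same grasp; the last joint's range is limited). The gripper opens to 85 mm and grips with 20 to 120 N. Pads are 22 mm wide; open, the fingers measure 114 mm over their backs; the gripper's body (76 mm by 85 mm) begins 54 mm behind the grasp point. The pads swing forward as they close: fully open they stand 13 mm farther back than shut.
Start: joints at [-1.35, 0.13, 1.488, -0, 1.523, -0.085], TCP at [0.181, -0.572, 0.242] pointing down, gripper open.
Joint ranges: [-2.96, 2.96], [-0.89, 2.26], [0.02, 2.5], [-1.34, 4.48], [0, 2.73], [-2.66, 2.66]. Speed limits (rad/s): [2.39, 2.39, 2.79, 3.14, 3.14, 3.14].

## Interface

Orientations are given as a unit quaternion [w, x, y, z].
In Python, from plant import readout, eyes, job gives the robot as it stands.
- The arm moves only by the tool drive_tool, never from a script. Its argument "moves" is a list that holds one entry, the list of rows, each a list of 6 numbers: the shift along the tool's x, y, z in cm, then the turn, a rotation vector about the tool's x, y, z in degrees. In form: [[[tx, ty, tz, rx, ry, rz], ...]]. A call has 1 to 20 rows; each row shifts and turns the commanded pose from where the row before left it, along the tool's axes as they then stand; what a row does not reach is not made up. A row lasts 1/12 s, in which the tool goes at most 41.7 mm and 7.16 degrees, less where a joint would pass 70% of its speed; a pose out of reach is approached as far as the arm can. A call with a gripper value outside its range is refused whole. "fingers" is the opening, from -1 (shut) to 1 (fully open), set as the call begins (left out, the last holds). The fingers move at their own pace and stop on an object; "squeeze" is the grip in N (left out, the last holds). Time passes only in rows, so rows that do not move let the fingers close. It gives the time, the measured TCP pose, the force, the opening and the grip force at its end, in the units of the state.
- readout.get_state(): the state, without advancing time (a new reading comes with each control period).
- eyes.camera(name): name is "scene" or "top"; returns the picture (480x640x3 uint8, blue, green, red); there is no depth.
- eyes.camera_model(name): a dict with "K" (3x3 intrinsics, pixels), "dist" ([k1, k2, p1, p2, k3] as OpenCV has them; the pictures are not rectified), "extrinsics" (4x4, takes a point from camera to world coordinates). Camera axes: x right, y down, z forward; pixel columns grow to the right and rows downward; lengths in m; the calibration is good to about 2 mm. A picture is of the moment at which its call begins. camera_model takes no time and is no camera call.
- job.job_done(): hands the job in; it is judged then, once.
The state is a dict: "t": time; "qpos": joint angles; "qd": joint speeds; "joint_efforts": joint torques, N m; "tool_pos": TCP position; "tool_rot": TCP orientation; "wrist_force": force on the tool from outside, world axes, zero at the start; "moment": the same for the moment, N m; "finger_gap": opening from 0.0 (shut) to 1.0 (fully open); "gripper_force": force on a finger pad.
Only numpy, scipy, OpenCV 4.12 (cv2) and the standard library are available. Lean on these libraries where they do the work, as an engineer would, in place of code of your own. Each camera call takes 0.05 s, during which the arm holds its last target. There are 200 camera calls.

## Task

Unscrew the light grey screw cap from the filter unit, turning it counter-clockwise over several grips without pulling, pushing or levering hard on the thread, and have hold of it when it comes free, because a spring underneath pushes it off. Then set it down gently in the shallow steel tray, open side down and flat on the tray's floor, and let go. Leave everything else on the bench where it is.

Things in the scene. Friction and masses are not known exactly. Their poses are not given: they have to be found in the camera images.
- cap: The screw cap: plain light grey plastic, 52 mm high, 80 g; a solid fluted grip 50 mm across and 22 mm high (30 to 52 mm above the origin) over a hollow skirt 47 mm across, 30 mm deep. Origin on its axis at the skirt's lower rim, z up out of the closed top. Starts fully screwed on. Let go part-way it stays where it is; it has 0.7 mm of play sideways. A 30 N grip is enough to turn it.
- shoulder (a point): On the unit's axis, on the ring-shaped top of its round housing, where the closed cap's rim rests, 75 mm above the bench; z up. The threaded neck, 40 mm across, rises 27.5 mm above it. The cap unscrews counter-clockwise from above (positive yaw) and climbs a few millimetres per quarter turn; the thread lets go after a little over one full turn, with the rim about 20 mm above this point.
- element (a joint): Travel (m) of the spring-loaded white filter element, 20 mm across, standing in the middle of the neck under the cap: 0 with the cap closed, growing as it rises with the cap, at most 0.030. It pushes the cap up with 5 N at the start and about 3 N where the thread lets go, and jumps up under the cap, lifting it off, if nothing holds it then.
- unit: The fixed filter unit: beige base 150 x 120 x 30 mm (x, y, z) with an upright round housing in the middle, 60 mm across (72 at its foot), up to 75 mm; two steel hose stubs reach 58 mm from the axis along x and -x, 55 mm up. Origin at the centre of its underside, z up.
- tray_floor (a point): Centre of the inner floor of the shallow rectangular steel tray, 4 mm above the bench. The tray is 170 x 150 mm outside (x, y of this frame), walls 4 mm thick, up to 18 mm above the bench, fixed to it.
- rack: Bystander, to be left alone: white wire tube rack, 75 x 175 x 60 mm, with glass tubes standing 104 mm high. Origin at the centre of its underside.
- reagent: Bystander, to be left alone: small jar, 54 mm across, 100 mm high, with its own lid. Origin at the centre of its underside.
- beaker: Bystander, to be left alone: glass cup, 60 mm across, 70 mm high. Origin at the centre of its underside.
- marker: Bystander, to be left alone: felt pen, 120 x 12 x 12 mm, lying. Origin at the centre of its underside.
- tipbox: Bystander, to be left alone: box with clear lid, 122 x 87 x 75 mm. Origin at the centre of its underside.
- canister: Bystander, to be left alone: white canister, 100 mm across, 180 mm high, with a lid. Origin at the centre of its underside.
There are look-alikes about, which are no part of the job. What is shaped like the cap but black or blue is not meant.

How it is judged:
On the way:
1. the cap is free of the thread (rim more than 22 mm above the shoulder, still over the neck) and held in the fingers (z of cap in the frame of shoulder above 0.022 m and horizontal distance between cap and shoulder below 0.02 m and angle between cap's own z axis and vertical below 0.3 rad and contact force between cap and the fingers above 2 N), for 0.1 s.
At the end, for the whole second after the job is handed in: The cap stands released and at rest in the tray, open side down and flat on its floor (rim within 4 mm of the floor, tilt under 0.1 rad), its axis within 60 mm (tray x) and 50 mm (tray y) of the tray's centre (z of cap in the frame of tray_floor between -0.004 and 0.004 m and x of cap in the frame of tray_floor between -0.06 and 0.06 m and y of cap in the frame of tray_floor between -0.05 and 0.05 m and angle between cap's own z axis and vertical below 0.1 rad and linear speed of cap below 0.02 m/s and contact force between cap and the fingers below 0.1 N); the robot touches nothing.
It fails at once if the cap and the filter unit press on each other with more than 25 N in all, thread and spring added up (about 9 N with the cap closed and untouched) (contact force between cap and unit above 25 N).
It fails at once if the cap flies or falls: faster than 0.45 m/s while the fingers do not hold it (linear speed of cap above 0.45 m/s and contact force between cap and the fingers below 0.1 N).
It fails at once if the robot presses on the filter unit with more than 25 N (contact force between unit and the fingers above 25 N or contact force between unit and the arm above 25 N).
It fails at once if the cap comes off the thread with nothing holding it: rim more than 22 mm above the shoulder, over the unit, and not in the fingers (z of cap in the frame of shoulder above 0.022 m and horizontal distance between cap and shoulder below 0.05 m and contact force between cap and the fingers below 0.1 N).
It fails at once if a bystander is moved more than 20 mm (distance of any of rack, reagent, beaker, marker, tipbox, canister from where it was at the start of the episode above 0.02 m).
It also fails if it takes over 72 s, if anything falls off the work surface, if the arm or the gripper's body presses on something with over 40 N, if the wrist force passes 120 N, or if a joint passes its speed limit or range.

## Working session

There is one attempt and no reset: what is moved stays moved. The work goes in short steps, Python scripts to look and compute and a tool call to move; the robot and the scene stay as the last step left them, time stands still between calls to the robot, and variables do not carry over. Pictures are saved under pics/ and viewed, at most 10 in all, crops included, and the job is handed in when it is done.

Besides the shell and the picture viewer there is one more tool, called by a JSON object that holds its "method" and its "body". drive_tool: Moves the arm, as the interface text tells. Its arguments: {"type":"object","properties":{"moves":{"type":"array","items":{"type":"array","items":{"type":"array","items":{"type":"number"}}}},"fingers":{"type":"number"},"squeeze":{"type":"number"}},"required":["moves"]}

```bash
mkdir -p pics; python3 - <<'E'
from plant import readout, eyes
import cv2
for n in("scene","top"):
    cv2.imwrite(f"pics/{n}0.png",eyes.camera(n)); m=eyes.camera_model(n); print(m)
print(readout.get_state())
E
```

```text
{'K': array([[497.45445488,   0.        , 319.08438049],
       [  0.        , 497.45445488, 239.25996901],
       [  0.        ,   0.        ,   1.        ]]), 'dist': array([-0.03386242,  0.        ,  0.        ,  0.        ,  0.        ]), 'extrinsics': array([[-0.64926072,  0.41626253, -0.63654224,  1.12463159],
       [ 0.76056075,  0.35225621, -0.5454016 ,  0.47472717],
       [-0.0028043 , -0.83823688, -0.54529906,  0.58849911],
       [ 0.        ,  0.        ,  0.        ,  1.        ]])}
{'K': array([[455.24054214,   0.        , 325.08446588],
       [  0.        , 455.24054214, 242.67584443],
       [  0.        ,   0.        ,   1.        ]]), 'dist': array([-0.04648527,  0.        ,  0.        ,  0.        ,  0.        ]), 'extrinsics': array([[-0.01240489, -0.99067971,  0.135646  ,  0.46680021],
       [-0.99893951,  0.01829351,  0.04225171, -0.02211403],
       [-0.04433936, -0.13497802, -0.98985603,  0.82843123],
       [ 0.        ,  0.        ,  0.        ,  1.        ]])}
{'t': 0.1, 'qpos': array([-1.35039227e+00,  1.31117887e-01,  1.48917406e+00,  2.13297727e-05,
        1.52301189e+00, -8.53710897e-02]), 'qd': array([ 0.00029791, -0.00110361, -0.00130859, -0.0010755 , -0.00037634,
        0.00024046]), 'joint_efforts': array([ 1.52706871e-03, -5.70951962e+01, -5.01939833e+01, -1.84940063e-04,
        8.18384928e-03, -2.30712362e-05]), 'tool_pos': array([ 0.18055859, -0.57168124,  0.24132804]), 'tool_rot': array([-8.54360489e-04,  9.88335160e-01,  1.52292086e-01, -4.70946271e-05]), 'wrist_force': array([-0.20772457,  0.20165168, -0.78012456]), 'moment': array([-0.01915929, -0.0949826 ,  0.01596407]), 'gripper_force': 0.0, 'finger_gap': 1.001586890079632}
```

View pics/top0.png

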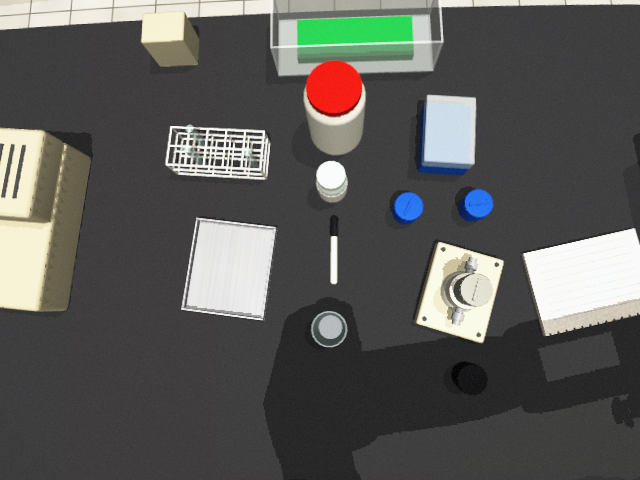

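View pics/scene0.png

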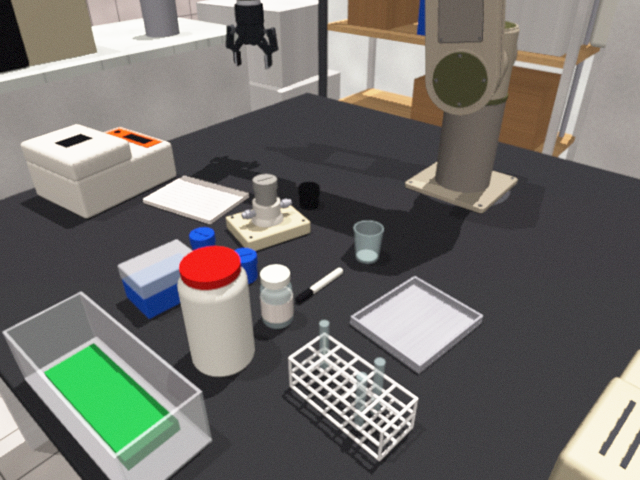

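The top view shows the unit's base with corners near (437,243), (503,260), (484,341) and (416,323), and the grey cap top near (476,290). The tray corners are near (197,218), (276,226), (263,319) and (183,310). The scene view has the cap at about (265,185). I'll zoom in on both for precision.

```bash
python3 - <<'E'
import cv2,numpy as np
a=cv2.imread("pics/top0.png")[235:350,405:515]; b=cv2.imread("pics/scene0.png")[160:255,215:325]
a=cv2.resize(a,(400,418),interpolation=cv2.INTER_CUBIC); b=cv2.resize(b,(400,345),interpolation=cv2.INTER_CUBIC)
b=cv2.copyMakeBorder(b,0,73,0,0,cv2.BORDER_CONSTANT)
cv2.imwrite("pics/crop1.png",np.hstack([a,b]))
E
cat > h.py <<'E'
import cv2,numpy as np
from plant import eyes
def px2w(n,uv,z):
    m=eyes.camera_model(n); T=m["extrinsics"]
    p=cv2.undistortPoints(np.array(uv,float).reshape(-1,1,2),m["K"],m["dist"]).reshape(-1,2)
    d=np.c_[p,np.ones(len(p))]@T[:3,:3].T; o=T[:3,3]
    return o+d*((z-o[2])/d[:,2])[:,None]
def w2px(n,P):
    m=eyes.camera_model(n); T=np.linalg.inv(m["extrinsics"])
    return cv2.projectPoints(np.array(P,float).reshape(-1,1,3),cv2.Rodrigues(T[:3,:3])[0],T[:3,3],m["K"],m["dist"])[0].reshape(-1,2)
E
python3 - <<'E'
from h import *
b=px2w("top",[(437,243),(503,260),(484,341),(416,323)],.030); print("base",b,b.mean(0))
t=px2w("top",[(197,218),(276,226),(263,319),(183,310)],.018); print("tray",t,t.mean(0))
print("cap",px2w("top",[(476,290)],.127),px2w("scene",[(265,180)],.127))
print("beaker",px2w("top",[(330,327)],.035)," black",px2w("top",[(470,379)],.05),"marker",px2w("top",[(334,250)],.01),"jar",px2w("top",[(331,172)],.1))
E
```

```text
base [[ 0.57200463 -0.18485704  0.03      ]
 [ 0.53996986 -0.29836268  0.03      ]
 [ 0.40167736 -0.2576467   0.03      ]
 [ 0.4338356  -0.14287539  0.03      ]] [ 0.48687186 -0.22093546  0.03      ]
tray [[0.62809951 0.24808755 0.018     ]
 [0.61009234 0.10138063 0.018     ]
 [0.44335574 0.1243194  0.018     ]
 [0.46045734 0.26959506 0.018     ]] [0.53550123 0.18584566 0.018     ]
cap [[ 0.48603551 -0.22101508  0.127     ]] [[ 0.4863587  -0.22020751  0.127     ]]
beaker [[0.42906823 0.00511211 0.035     ]]  black [[ 0.34185799 -0.22557937  0.05      ]] marker [[ 0.56527281 -0.00317027  0.01      ]] jar [[ 0.68429648 -0.00226758  0.1       ]]
```

View pics/crop1.png

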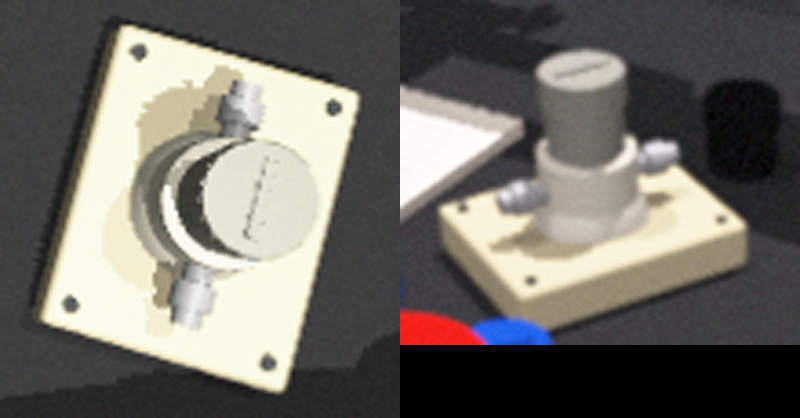

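The crop puts the cap-top centre at (476.8,290) in the top image. Both views agree on an axis at about (0.486,-0.2207), and the tray centre is at about (0.5355,0.186). Next I move above the cap and pre-wind the wrist.

{"method": "drive_tool", "body": {"moves": [[[2.5,-1.5,0,0,0,0],[2.5,-1.5,0,0,0,0],[2.5,-1.5,0,0,0,0],[2.5,-1.5,0,0,0,0],[2.5,-1.5,0,0,0,0],[2.5,-1.5,0,0,0,0],[2.5,-1.5,0,0,0,0],[2.5,-1.5,0,0,0,0],[2.5,-1.5,0,0,0,0],[2.5,-1.5,0,0,0,0],[2.5,-1.5,0,0,0,0],[2.5,-1.5,0,0,0,0],[2.5,-1.5,0,0,0,0],[2.5,-1.5,0,0,0,0],[2.5,-1.5,0,0,0,0],[2.2,-1.8,0,0,0,0]]]}}

```text
t: 1.43
tool_pos: [0.4869, -0.2197, 0.2418]
tool_rot: [-0.0, 0.988, 0.152, -0.0]
wrist_force: [-0.2, -0.8, -0.6]
finger_gap: 1.0
gripper_force: 0.0
```

{"method": "drive_tool", "body": {"moves": [[[0,0,0.3,0,0,6.2],[0,0,0.3,0,0,6.2],[0,0,0.3,0,0,6.2],[0,0,0.3,0,0,6.2],[0,0,0.3,0,0,6.2],[0,0,0.3,0,0,6.2],[0,0,0.3,0,0,6.2],[0,0,0.3,0,0,6.2],[0,0,0.3,0,0,6.2],[0,0,0.3,0,0,6.2],[0,0,0,0,0,0],[0,0,0,0,0,0]]]}}

```text
t: 2.43
tool_pos: [0.4858, -0.2207, 0.2118]
tool_rot: [-0.0, 0.926, -0.377, -0.001]
wrist_force: [0.6, -0.1, -0.6]
finger_gap: 1.001
gripper_force: 0.0
```

```bash
cat >> h.py <<'E'
from plant import readout
from scipy.spatial.transform import Rotation as R
def rep(target):
    s=readout.get_state(); r=R.from_quat(np.roll(s["tool_rot"],-1)).as_matrix()
    print("t",round(s["t"],2),"pos",s["tool_pos"].round(4),"q",np.degrees(s["qpos"]).round(1),"F",s["wrist_force"].round(1),"M",s["moment"].round(2),"gap",round(s["finger_gap"],3),"gf",round(float(s["gripper_force"]),1))
    print("zaxis",r[:,2].round(4),"yaw",np.degrees(np.arctan2(r[1,0],r[0,0])).round(1))
    print("tool shift cm",((np.array(target)-s["tool_pos"])@r*100).round(2))
E
python3 - <<'E'
from h import *
rep([.486,-.2207,.112])
cv2.imwrite("pics/top1.png",eyes.camera("top"))
cv2.imwrite("pics/scene1.png",eyes.camera("scene"))
E
```

```text
t 2.43 pos [ 0.4858 -0.2207  0.2118] q [-29.9  -1.9  98.1   0.   83.8 104.3] F [ 0.6 -0.1 -0.6] M [ 0.02 -0.    0.  ] gap 1.001 gf 0.0
zaxis [-1.e-03  6.e-04 -1.e+00] yaw -44.3
tool shift cm [ 0.03 -0.02  9.98]
```

{"method": "drive_tool", "body": {"moves": [[[0,0,1.7,0,0,0],[0,0,1.7,0,0,0],[0,0,1.7,0,0,0],[0,0,1.7,0,0,0],[0,0,1.7,0,0,0],[0,0,0.9,0,0,0],[0,0,0.8,0,0,0],[0,0,0,0,0,0],[0,0,0,0,0,0]]]}}

```text
t: 3.28
tool_pos: [0.4862, -0.221, 0.1106]
tool_rot: [-0.0, 0.926, -0.378, -0.0]
wrist_force: [0.3, 0.2, 0.3]
finger_gap: 1.0
gripper_force: 0.0
```

```bash
python3 - <<'E'
from h import *
rep([.486,-.2207,.110])
a=eyes.camera("top")[235:350,405:515]; b=eyes.camera("scene")[140:250,205:325]
a=cv2.resize(a,(400,418),interpolation=cv2.INTER_CUBIC); b=cv2.resize(b,(400,418),interpolation=cv2.INTER_CUBIC)
cv2.imwrite("pics/crop2.png",np.hstack([a,b]))
E
```

```text
t 3.28 pos [ 0.4862 -0.221   0.1106] q [-29.9   3.3 103.9   0.   72.8 104.5] F [0.3 0.2 0.3] M [-0.  0.  0.] gap 1.0 gf 0.0
zaxis [-0.  0. -1.] yaw -44.4
tool shift cm [-0.03 -0.01  0.06]
```

View pics/crop2.png

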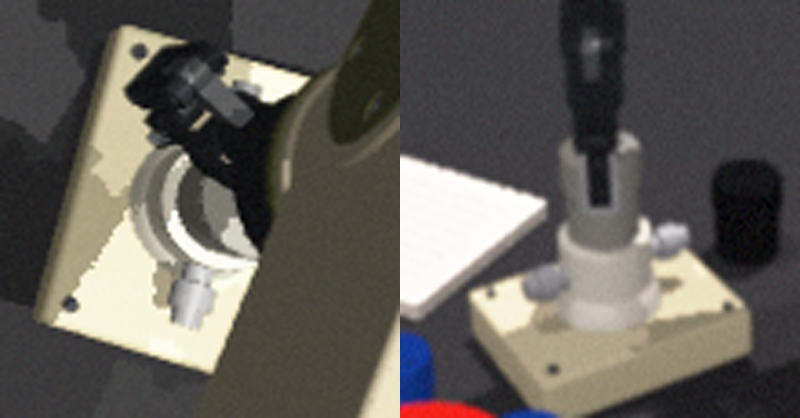

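The fingers straddle the cap and are centred on it: in the scene crop the finger is at x≈599 and the cap axis at ≈600. I close gently first and check the side force.

{"method": "drive_tool", "body": {"moves": [[[0,0,0,0,0,0],[0,0,0,0,0,0],[0,0,0,0,0,0],[0,0,0,0,0,0],[0,0,0,0,0,0],[0,0,0,0,0,0],[0,0,0,0,0,0],[0,0,0,0,0,0],[0,0,0,0,0,0],[0,0,0,0,0,0],[0,0,0,0,0,0],[0,0,0,0,0,0]]], "fingers": -1, "squeeze": 20}}

```text
t: 4.38
tool_pos: [0.4863, -0.2213, 0.111]
tool_rot: [0.0, 0.926, -0.378, 0.0]
wrist_force: [-2.4, -0.5, 5.7]
finger_gap: 0.576
gripper_force: 21.4
```

```bash
python3 - <<'E'
from h import *
rep([.486,-.2207,.110])
E
```

```text
t 4.38 pos [ 0.4863 -0.2213  0.111 ] q [-30.    3.2 103.9  -0.   72.8 104.5] F [-2.4 -0.5  5.7] M [-0.03  0.37 -0.06] gap 0.576 gf 21.4
zaxis [ 7.e-04 -8.e-04 -1.e+00] yaw -44.5
tool shift cm [-0.07 -0.02  0.1 ]
```

{"method": "drive_tool", "body": {"moves": [[[0,0,-0.04,0,0,0],[0,0,0,0,0,0],[0,0,0,0,0,0],[0,0,-0.02,0,0,-4],[0,0,-0.02,0,0,-4],[0,0,-0.02,0,0,-4],[0,0,-0.02,0,0,-4],[0,0,-0.02,0,0,-4],[0,0,0,0,0,0],[0,0,0,0,0,0]]], "squeeze": 32}}

```text
t: 5.22
tool_pos: [0.4859, -0.2211, 0.1117]
tool_rot: [0.0, 0.977, -0.213, -0.0]
wrist_force: [-3.0, -1.5, 3.5]
finger_gap: 0.577
gripper_force: 33.0
```

```bash
python3 - <<'E'
from h import *
rep([.486,-.2207,.110])
E
```

```text
t 5.22 pos [ 0.4859 -0.2211  0.1117] q [-30.    3.2 103.9  -0.   73.   84.7] F [-3.  -1.5  3.5] M [-0.52  0.5  -0.04] gap 0.577 gf 33.0
zaxis [-4.e-04 -3.e-04 -1.e+00] yaw -24.6
tool shift cm [-0.   -0.04  0.17]
```

{"method": "drive_tool", "body": {"moves": [[[0,0,-0.025,0,0,-5],[0,0,-0.025,0,0,-5],[0,0,-0.025,0,0,-5],[0,0,-0.025,0,0,-5],[0,0,-0.025,0,0,-5],[0,0,-0.025,0,0,-5],[0,0,-0.025,0,0,-5],[0,0,-0.025,0,0,-5],[0,0,0,0,0,0],[0,0,0,0,0,0]]]}}

```text
t: 6.05
tool_pos: [0.4862, -0.2213, 0.1139]
tool_rot: [0.0, 0.991, 0.133, 0.0]
wrist_force: [-1.3, -3.7, 2.8]
finger_gap: 0.574
gripper_force: 33.1
```

```bash
python3 - <<'E'
from h import *
rep([.486,-.2207,.110])
E
```

```text
t 6.05 pos [ 0.4862 -0.2213  0.1139] q [-30.    3.  103.8  -0.   73.1  44.8] F [-1.3 -3.7  2.8] M [-0.75  0.2   0.03] gap 0.574 gf 33.1
zaxis [ 5.e-04 -7.e-04 -1.e+00] yaw 15.3
tool shift cm [-0.01 -0.07  0.39]
```

{"method": "drive_tool", "body": {"moves": [[[0,0,-0.025,0,0,-5],[0,0,-0.025,0,0,-5],[0,0,-0.025,0,0,-5],[0,0,-0.025,0,0,-5],[0,0,-0.025,0,0,-5],[0,0,-0.025,0,0,-5],[0,0,-0.025,0,0,-5],[0,0,-0.025,0,0,-5],[0,0,-0.025,0,0,-5],[0,0,-0.025,0,0,-5],[0,0,-0.025,0,0,-5],[0,0,-0.025,0,0,-5],[0,0,0,0,0,0],[0,0,0,0,0,0]]]}}

```text
t: 7.22
tool_pos: [0.4858, -0.2213, 0.1166]
tool_rot: [0.0, 0.792, 0.611, -0.0]
wrist_force: [-2.4, -4.2, 3.1]
finger_gap: 0.574
gripper_force: 33.0
```

```bash
python3 - <<'E'
from h import *
rep([.486,-.2207,.110])
cv2.imwrite("pics/scene2.png",cv2.resize(eyes.camera("scene")[140:250,205:325],(600,550),interpolation=cv2.INTER_CUBIC))
E
```

```text
t 7.22 pos [ 0.4858 -0.2213  0.1166] q [-30.    2.9 103.7  -0.   73.5 -15.2] F [-2.4 -4.2  3.1] M [-0.84  0.5   0.05] gap 0.574 gf 33.0
zaxis [-6.e-04 -6.e-04 -1.e+00] yaw 75.3
tool shift cm [0.06 0.01 0.66]
```

View pics/scene2.png

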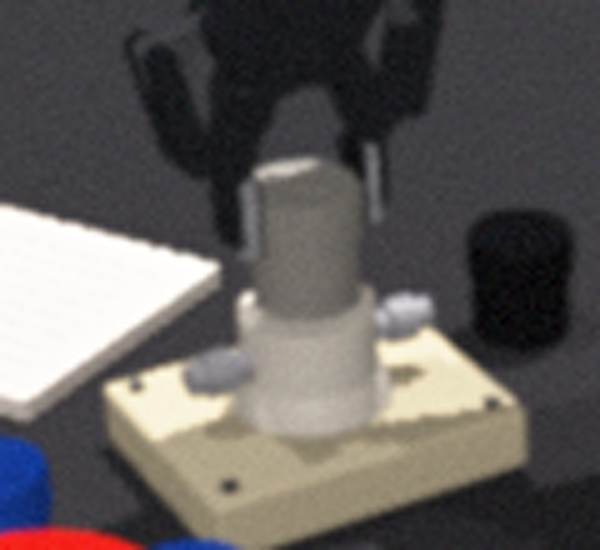

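The cap top's far edge is at about (305,157) in this crop, which is (266,171.4) in the full image. I check that against the predicted rise.

```bash
python3 - <<'E'
from h import *
c=np.array([.486,-.2207]); T=eyes.camera_model("scene")["extrinsics"]
d=c-T[:2,3]; d/=np.linalg.norm(d)
for z in (.127,.133): print(z,w2px("scene",np.array([*(c+.025*d),z])))
print("now seam rim",[w2px("scene",np.array([*(c-.0235*d),z])) for z in (.075,.081)])
g=cv2.cvtColor(cv2.imread("pics/scene0.png"),cv2.COLOR_BGR2GRAY)[160:225,262:270].mean(1).round().astype(int)
h=cv2.cvtColor(eyes.camera("scene"),cv2.COLOR_BGR2GRAY)[160:225,262:270].mean(1).round().astype(int)
print(list(zip(range(160,225),g,h)))
E
```

```text
0.127 [[264.60637199 174.69541778]]
0.133 [[264.4321792  172.12931033]]
now seam rim [array([[266.81440201, 207.10712479]]), array([[266.64374141, 204.60957952]])]
[(160, np.int64(64), np.int64(63)), (161, np.int64(63), np.int64(64)), (162, np.int64(64), np.int64(63)), (163, np.int64(65), np.int64(64)), (164, np.int64(64), np.int64(64)), (165, np.int64(64), np.int64(63)), (166, np.int64(63), np.int64(64)), (167, np.int64(65), np.int64(64)), (168, np.int64(64), np.int64(63)), (169, np.int64(64), np.int64(64)), (170, np.int64(62), np.int64(67)), (171, np.int64(63), np.int64(100)), (172, np.int64(67), np.int64(150)), (173, np.int64(99), np.int64(160)), (174, np.int64(161), np.int64(134)), (175, np.int64(200), np.int64(104)), (176, np.int64(204), np.int64(98)), (177, np.int64(194), np.int64(99)), (178, np.int64(176), np.int64(99)), (179, np.int64(175), np.int64(98)), (180, np.int64(192), np.int64(98)), (181, np.int64(204), np.int64(101)), (182, np.int64(204), np.int64(110)), (183, np.int64(196), np.int64(112)), (184, np.int64(164), np.int64(110)), (185, np.int64(121), np.int64(109)), (18
[... 739 characters left out ...]
06, np.int64(153), np.int64(150)), (207, np.int64(179), np.int64(159)), (208, np.int64(180), np.int64(171)), (209, np.int64(172), np.int64(172)), (210, np.int64(171), np.int64(171)), (211, np.int64(170), np.int64(171)), (212, np.int64(171), np.int64(170)), (213, np.int64(170), np.int64(170)), (214, np.int64(170), np.int64(171)), (215, np.int64(172), np.int64(171)), (216, np.int64(170), np.int64(171)), (217, np.int64(170), np.int64(170)), (218, np.int64(171), np.int64(171)), (219, np.int64(175), np.int64(174)), (220, np.int64(189), np.int64(182)), (221, np.int64(198), np.int64(187)), (222, np.int64(197), np.int64(186)), (223, np.int64(195), np.int64(184)), (224, np.int64(192), np.int64(181))]
```

The edge rose about 2.4 px, or roughly 6 mm, so the cap is climbing at about 0.05 mm/deg with the hand. I continue the turn.

{"method": "drive_tool", "body": {"moves": [[[0,0,-0.025,0,0,-5],[0,0,-0.025,0,0,-5],[0,0,-0.025,0,0,-5],[0,0,-0.025,0,0,-5],[0,0,-0.025,0,0,-5],[0,0,-0.025,0,0,-5],[0,0,-0.025,0,0,-5],[0,0,-0.025,0,0,-5],[0,0,-0.025,0,0,-5],[0,0,-0.025,0,0,-5],[0,0,-0.025,0,0,-5],[0,0,-0.025,0,0,-5],[0,0,0,0,0,0],[0,0,0,0,0,0]]]}}

```text
t: 8.48
tool_pos: [0.4864, -0.2216, 0.1198]
tool_rot: [0.001, 0.38, 0.925, -0.0]
wrist_force: [-0.2, -5.1, 1.4]
finger_gap: 0.571
gripper_force: 33.0
```

```bash
python3 - <<'E'
from h import *
rep([.486,-.2207,.110])
E
```

```text
t 8.48 pos [ 0.4864 -0.2216  0.1198] q [-30.    2.7 103.5  -0.   73.8 -75.2] F [-0.2 -5.1  1.4] M [-1.07  0.04  0.09] gap 0.571 gf 33.0
zaxis [ 9.0e-04 -1.3e-03 -1.0e+00] yaw 135.3
tool shift cm [0.09 0.04 0.98]
```

{"method": "drive_tool", "body": {"moves": [[[0,0,-0.025,0,0,-5],[0,0,-0.025,0,0,-5],[0,0,-0.025,0,0,-5],[0,0,-0.025,0,0,-5],[0,0,-0.025,0,0,-5],[0,0,-0.025,0,0,-5],[0,0,-0.025,0,0,-5],[0,0,-0.025,0,0,-5],[0,0,-0.025,0,0,-5],[0,0,-0.025,0,0,-5],[0,0,-0.025,0,0,-5],[0,0,-0.025,0,0,-5],[0,0,0,0,0,0],[0,0,0,0,0,0]]]}}

```text
t: 9.65
tool_pos: [0.4865, -0.2212, 0.1229]
tool_rot: [0.0, -0.132, 0.991, -0.0]
wrist_force: [0.3, -3.9, 2.6]
finger_gap: 0.578
gripper_force: 33.1
```

```bash
python3 - <<'E'
from h import *
rep([.486,-.2207,.110])
E
```

```text
t 9.65 pos [ 0.4865 -0.2212  0.1229] q [ -29.9    2.5  103.4   -0.    74.1 -135.2] F [ 0.3 -3.9  2.6] M [-0.83 -0.08  0.06] gap 0.578 gf 33.1
zaxis [ 9.e-04 -6.e-04 -1.e+00] yaw -164.8
tool shift cm [0.03 0.06 1.29]
```

Now at 240°. I release, rewind 210° and regrip.

{"method": "drive_tool", "body": {"moves": [[[0,0,0,0,0,0],[0,0,0,0,0,0],[0,0,0,0,0,0],[0,0,0,0,0,0],[0,0,0,0,0,0],[0,0,0,0,0,7],[0,0,0,0,0,7],[0,0,0,0,0,7],[0,0,0,0,0,7],[0,0,0,0,0,7],[0,0,0,0,0,7],[0,0,0,0,0,7],[0,0,0,0,0,7],[0,0,0,0,0,7],[0,0,0,0,0,7],[0,0,0,0,0,7],[0,0,0,0,0,7],[0,0,0,0,0,7],[0,0,0,0,0,7],[0,0,0,0,0,7]]], "fingers": 0.7, "squeeze": 20}}

```text
t: 11.32
tool_pos: [0.486, -0.2207, 0.1226]
tool_rot: [-0.0, 0.706, 0.708, 0.0]
wrist_force: [-0.4, 0.2, 0.4]
finger_gap: 0.851
gripper_force: 0.0
```

{"method": "drive_tool", "body": {"moves": [[[0,0,0,0,0,7],[0,0,0,0,0,7],[0,0,0,0,0,7],[0,0,0,0,0,7],[0,0,0,0,0,7],[0,0,0,0,0,7],[0,0,0,0,0,7],[0,0,0,0,0,7],[0,0,0,0,0,7],[0,0,0,0,0,7],[0,0,0,0,0,7],[0,0,0,0,0,7],[0,0,0,0,0,7],[0,0,0,0,0,7],[0,0,0,0,0,7],[0,0,0,0,0,0],[0,0,0,0,0,0],[0,0,0,0,0,0]]]}}

```text
t: 12.82
tool_pos: [0.4861, -0.2208, 0.1226]
tool_rot: [-0.0, 0.992, -0.124, -0.0]
wrist_force: [-0.9, -0.6, -0.1]
finger_gap: 0.854
gripper_force: 0.0
```

```bash
python3 - <<'E'
from h import *
rep([.486,-.2211,.1223])
h=cv2.cvtColor(eyes.camera("scene"),cv2.COLOR_BGR2GRAY)[160:225,262:270].mean(1).round().astype(int)
print(list(map(int,h)))
cv2.imwrite("pics/scene3.png",cv2.resize(eyes.camera("scene")[140:250,205:325],(600,550),interpolation=cv2.INTER_CUBIC))
E
```

```text
t 12.82 pos [ 0.4861 -0.2208  0.1226] q [-29.9   2.5 103.4   0.   74.2  74.3] F [-0.9 -0.6 -0.1] M [-0.03  0.   -0.07] gap 0.854 gf 0.0
zaxis [-1.e-04  1.e-04 -1.e+00] yaw -14.2
tool shift cm [-0.    0.03  0.03]
[30, 30, 32, 38, 45, 47, 50, 53, 71, 110, 145, 158, 151, 135, 118, 100, 95, 97, 102, 109, 107, 107, 109, 107, 107, 108, 107, 109, 110, 111, 110, 111, 111, 111, 111, 111, 112, 110, 112, 111, 121, 147, 166, 164, 156, 155, 165, 181, 181, 173, 172, 170, 171, 172, 171, 172, 171, 170, 172, 176, 190, 199, 198, 195, 192]
```

View pics/scene3.png

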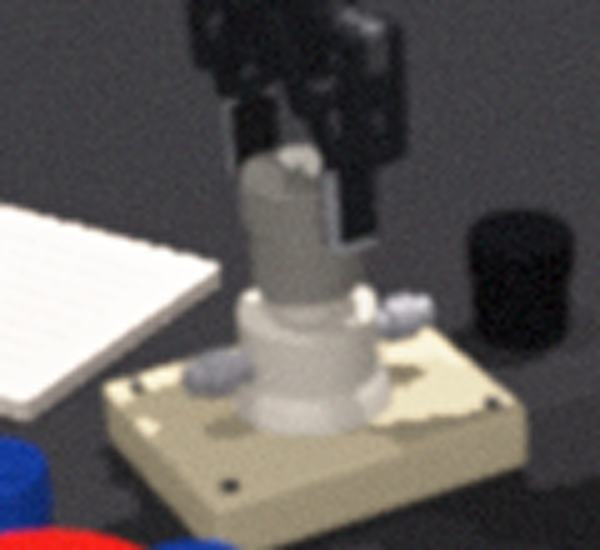

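The cap is up by about 12 mm with the neck visible beneath it at about (310,305), and the fingers are clear. I regrip gently.

{"method": "drive_tool", "body": {"moves": [[[0,0.03,0,0,0,0],[0,0,0,0,0,0],[0,0,0,0,0,0],[0,0,0,0,0,0],[0,0,0,0,0,0],[0,0,0,0,0,0],[0,0,0,0,0,0],[0,0,0,0,0,0],[0,0,0,0,0,0],[0,0,0,0,0,0]]], "fingers": -1, "squeeze": 20}}

```text
t: 13.75
tool_pos: [0.486, -0.2213, 0.1227]
tool_rot: [0.0, 0.992, -0.126, 0.0]
wrist_force: [-1.4, -0.4, 2.3]
finger_gap: 0.575
gripper_force: 24.3
```

{"method": "drive_tool", "body": {"moves": [[[0,0,-0.03,0,0,0],[0,0,0,0,0,0],[0,0,0,0,0,0],[0,0,-0.02,0,0,-4],[0,0,-0.02,0,0,-4],[0,0,-0.02,0,0,-4],[0,0,-0.02,0,0,-4],[0,0,-0.02,0,0,-4],[0,0,0,0,0,0],[0,0,0,0,0,0]]], "squeeze": 35}}

```text
t: 14.58
tool_pos: [0.4858, -0.2214, 0.1239]
tool_rot: [0.0, 0.999, 0.047, -0.0]
wrist_force: [-1.9, -1.4, 0.2]
finger_gap: 0.572
gripper_force: 37.5
```

```bash
python3 - <<'E'
from h import *
rep([.486,-.2211,.1223])
E
```

```text
t 14.58 pos [ 0.4858 -0.2214  0.1239] q [-30.    2.4 103.3  -0.   74.3  54.6] F [-1.9 -1.4  0.2] M [-0.33  0.38  0.03] gap 0.572 gf 37.5
zaxis [-3.e-04 -2.e-04 -1.e+00] yaw 5.4
tool shift cm [ 0.02 -0.03  0.16]
```

Total is now 260°. I continue in chunks of 60–70°.

{"method": "drive_tool", "body": {"moves": [[[0,0,-0.025,0,0,-5],[0,0,-0.025,0,0,-5],[0,0,-0.025,0,0,-5],[0,0,-0.025,0,0,-5],[0,0,-0.025,0,0,-5],[0,0,-0.025,0,0,-5],[0,0,-0.025,0,0,-5],[0,0,-0.025,0,0,-5],[0,0,-0.025,0,0,-5],[0,0,-0.025,0,0,-5],[0,0,-0.025,0,0,-5],[0,0,-0.025,0,0,-5],[0,0,-0.025,0,0,-5],[0,0,-0.025,0,0,-5],[0,0,0,0,0,0],[0,0,0,0,0,0]]]}}

```text
t: 15.92
tool_pos: [0.4862, -0.2212, 0.1275]
tool_rot: [0.0, 0.792, 0.611, 0.0]
wrist_force: [0.8, -0.7, -0.8]
finger_gap: 0.576
gripper_force: 37.4
```

```bash
python3 - <<'E'
from h import *
rep([.486,-.2211,.1223])
E
```

```text
t 15.92 pos [ 0.4862 -0.2212  0.1275] q [-30.    2.2 103.1   0.   74.6 -15.3] F [ 0.8 -0.7 -0.8] M [-0.17 -0.18  0.11] gap 0.576 gf 37.4
zaxis [ 5.e-04 -0.e+00 -1.e+00] yaw 75.3
tool shift cm [-0.   -0.03  0.52]
```

{"method": "drive_tool", "body": {"moves": [[[0,0,-0.025,0,0,-5],[0,0,-0.025,0,0,-5],[0,0,-0.025,0,0,-5],[0,0,-0.025,0,0,-5],[0,0,-0.025,0,0,-5],[0,0,-0.025,0,0,-5],[0,0,-0.025,0,0,-5],[0,0,-0.025,0,0,-5],[0,0,-0.025,0,0,-5],[0,0,-0.025,0,0,-5],[0,0,-0.025,0,0,-5],[0,0,-0.025,0,0,-5],[0,0,-0.025,0,0,-5],[0,0,-0.025,0,0,-5],[0,0,0,0,0,0],[0,0,0,0,0,0]]]}}

```text
t: 17.25
tool_pos: [0.486, -0.2215, 0.1311]
tool_rot: [0.0, 0.299, 0.954, -0.0]
wrist_force: [-0.8, -2.9, 0.9]
finger_gap: 0.571
gripper_force: 37.5
```

```bash
python3 - <<'E'
from h import *
rep([.486,-.2211,.1223])
E
```

```text
t 17.25 pos [ 0.486  -0.2215  0.1311] q [-30.    2.  103.   -0.   75.1 -85.2] F [-0.8 -2.9  0.9] M [-0.53  0.29  0.06] gap 0.571 gf 37.5
zaxis [-0.e+00 -5.e-04 -1.e+00] yaw 145.2
tool shift cm [0.02 0.04 0.88]
```

{"method": "drive_tool", "body": {"moves": [[[0,0,-0.025,0,0,-5],[0,0,-0.025,0,0,-5],[0,0,-0.025,0,0,-5],[0,0,-0.025,0,0,-5],[0,0,-0.025,0,0,-5],[0,0,-0.025,0,0,-5],[0,0,-0.025,0,0,-5],[0,0,0,0,0,0],[0,0,0,0,0,0]]]}}

```text
t: 18.0
tool_pos: [0.4864, -0.2213, 0.1331]
tool_rot: [0.0, -0.002, 1.0, -0.0]
wrist_force: [0.4, -1.9, 3.1]
finger_gap: 0.569
gripper_force: 37.6
```

```bash
python3 - <<'E'
from h import *
rep([.486,-.2211,.1223])
E
```

```text
t 18.0 pos [ 0.4864 -0.2213  0.1331] q [ -30.     1.9  102.9    0.    75.2 -120.2] F [ 0.4 -1.9  3.1] M [-0.3  -0.03  0.01] gap 0.569 gf 37.6
zaxis [ 1.e-03 -4.e-04 -1.e+00] yaw -179.8
tool shift cm [0.04 0.03 1.08]
```

Fz is +3 N, as if the spring alone is pushing. I test with a small lift of 0.6 mm.

{"method": "drive_tool", "body": {"moves": [[[0,0,-0.03,0,0,-5],[0,0,-0.03,0,0,0],[0,0,0,0,0,0],[0,0,0,0,0,0]]]}}

```text
t: 18.33
tool_pos: [0.4862, -0.2213, 0.1335]
tool_rot: [0.0, -0.046, 0.999, -0.0]
wrist_force: [0.6, -1.7, 2.1]
finger_gap: 0.576
gripper_force: 37.6
```

```bash
python3 - <<'E'
from h import *
rep([.486,-.2211,.1223])
E
```

```text
t 18.33 pos [ 0.4862 -0.2213  0.1335] q [ -30.     1.8  102.8    0.    75.3 -125.2] F [ 0.6 -1.7  2.1] M [-0.36 -0.12  0.03] gap 0.576 gf 37.6
zaxis [ 6.e-04 -2.e-04 -1.e+00] yaw -174.7
tool shift cm [0.02 0.02 1.12]
```

{"method": "drive_tool", "body": {"moves": [[[0,0,-0.05,0,0,0],[0,0,-0.05,0,0,0],[0,0,-0.05,0,0,0],[0,0,-0.05,0,0,0],[0,0,0,0,0,0],[0,0,0,0,0,0]]]}}

```text
t: 18.83
tool_pos: [0.4861, -0.2212, 0.1355]
tool_rot: [0.0, -0.048, 0.999, -0.0]
wrist_force: [1.8, -2.3, 2.7]
finger_gap: 0.575
gripper_force: 37.6
```

```bash
python3 - <<'E'
from h import *
rep([.486,-.2211,.1223])
E
```

```text
t 18.83 pos [ 0.4861 -0.2212  0.1355] q [ -30.     1.7  102.7    0.    75.5 -125.5] F [ 1.8 -2.3  2.7] M [-0.31 -0.18  0.03] gap 0.575 gf 37.6
zaxis [ 2.e-04 -0.e+00 -1.e+00] yaw -174.5
tool shift cm [0.01 0.01 1.32]
```

The cap is free and held. I lift it clear.

{"method": "drive_tool", "body": {"moves": [[[0,0,-0.15,0,0,0],[0,0,-0.2,0,0,0],[0,0,-0.25,0,0,0],[0,0,-0.3,0,0,0],[0,0,-0.5,0,0,0],[0,0,-0.8,0,0,0],[0,0,-1,0,0,0],[0,0,-1,0,0,0],[0,0,-1,0,0,0],[0,0,-1,0,0,0],[0,0,-0.8,0,0,0],[0,0,-0.5,0,0,0],[0,0,0,0,0,0],[0,0,0,0,0,0]]]}}

```text
t: 20.0
tool_pos: [0.4861, -0.2212, 0.2105]
tool_rot: [0.0, -0.048, 0.999, -0.0]
wrist_force: [-0.1, 0.9, -1.2]
finger_gap: 0.577
gripper_force: 37.6
```

```bash
python3 - <<'E'
from h import *
rep([.5355,.1858,.21])
cv2.imwrite("pics/scene4.png",eyes.camera("scene"))
E
```

```text
t 20.0 pos [ 0.4861 -0.2212  0.2105] q [ -30.    -1.8   98.2    0.    83.6 -125.5] F [-0.1  0.9 -1.2] M [-0.01 -0.02 -0.03] gap 0.577 gf 37.6
zaxis [ 4.e-04 -2.e-04 -1.e+00] yaw -174.5
tool shift cm [-8.83 40.04  0.05]
```

View pics/scene4.png

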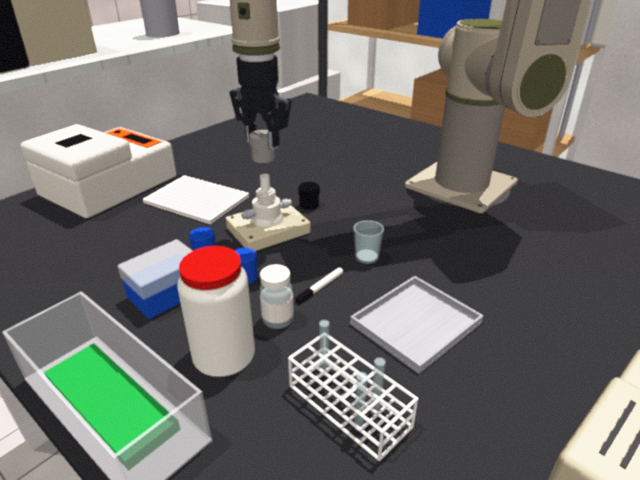

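The cap hangs upright in the fingers at (262,147), and the element stands bare at (265,185). I carry it to the tray.

{"method": "drive_tool", "body": {"moves": [[[-0.2,1,0,0,0,0],[-0.46,2.1,0,0,0,0],[-0.46,2.1,0,0,0,0],[-0.46,2.1,0,0,0,0],[-0.46,2.1,0,0,0,0],[-0.46,2.1,0,0,0,0],[-0.46,2.1,0,0,0,0],[-0.46,2.1,0,0,0,0],[-0.46,2.1,0,0,0,0],[-0.46,2.1,0,0,0,0],[-0.46,2.1,0,0,0,0],[-0.46,2.1,0,0,0,0],[-0.46,2.1,0,0,0,0],[-0.46,2.1,0,0,0,0],[-0.46,2.1,0,0,0,0],[-0.46,2.1,0,0,0,0],[-0.46,2.1,0,0,0,0],[-0.46,2.1,0,0,0,0],[-0.46,2.1,0,0,0,0],[-0.3,1.2,0,0,0,0]]]}}

```text
t: 21.72
tool_pos: [0.534, 0.1879, 0.2095]
tool_rot: [-0.001, -0.049, 0.999, 0.0]
wrist_force: [0.4, 0.5, -1.4]
finger_gap: 0.571
gripper_force: 37.5
```

```bash
python3 - <<'E'
from h import *
rep([.5355,.1858,.042])
E
```

```text
t 21.72 pos [0.534  0.1879 0.2095] q [ 14.2   3.3  93.1   0.   83.6 -81.4] F [ 0.4  0.5 -1.4] M [ 0.02  0.02 -0.  ] gap 0.571 gf 37.5
zaxis [-1.4e-03  5.0e-04 -1.0e+00] yaw -174.4
tool shift cm [-0.15 -0.24 16.75]
```

{"method": "drive_tool", "body": {"moves": [[[0,0,0.5,0,0,0],[-0.1,-0.1,1.2,0,0,0],[0,-0.1,1.5,0,0,0],[0,0,1.5,0,0,0],[0,0,1.5,0,0,0],[0,0,1.5,0,0,0],[0,0,1.5,0,0,0],[0,0,1.5,0,0,0],[0,0,1.5,0,0,0],[0,0,1.2,0,0,0],[0,0,1,0,0,0],[0,0,0.8,0,0,0],[0,0,0.5,0,0,0],[0,0,0.3,0,0,0],[0,0,0,0,0,0],[0,0,0,0,0,0]]]}}

```text
t: 23.05
tool_pos: [0.5365, 0.1836, 0.0508]
tool_rot: [0.0, -0.048, 0.999, 0.0]
wrist_force: [0.2, -0.8, -0.7]
finger_gap: 0.576
gripper_force: 37.5
```

```bash
python3 - <<'E'
from h import *
rep([.5355,.1858,.040])
E
```

```text
t 23.05 pos [0.5365 0.1836 0.0508] q [ 13.7  12.5 100.6  -0.   66.8 -81.8] F [ 0.2 -0.8 -0.7] M [-0.01 -0.04 -0.01] gap 0.576 gf 37.5
zaxis [ 8.e-04  1.e-04 -1.e+00] yaw -174.5
tool shift cm [0.08 0.23 1.08]
```

{"method": "drive_tool", "body": {"moves": [[[0,0,0.15,0,0,0],[0,0,0.15,0,0,0],[0,0,0.15,0,0,0],[0,0,0.15,0,0,0],[0,0,0.1,0,0,0],[0,0,0.1,0,0,0],[0,0,0.1,0,0,0],[0,0,0,0,0,0],[0,0,0,0,0,0],[0,0,0,0,0,0]]]}}

```text
t: 23.88
tool_pos: [0.5362, 0.1835, 0.0414]
tool_rot: [0.0, -0.048, 0.999, 0.0]
wrist_force: [0.2, 0.1, -0.8]
finger_gap: 0.575
gripper_force: 37.5
```

{"method": "drive_tool", "body": {"moves": [[[0,0,0.05,0,0,0],[0,0,0.05,0,0,0],[0,0,0,0,0,0],[0,0,0,0,0,0]]]}}

```text
t: 24.22
tool_pos: [0.5361, 0.1835, 0.0403]
tool_rot: [-0.0, -0.048, 0.999, -0.0]
wrist_force: [-0.4, -0.6, -1.4]
finger_gap: 0.577
gripper_force: 37.5
```

{"method": "drive_tool", "body": {"moves": [[[0,0,0.05,0,0,0],[0,0,0.05,0,0,0],[0,0,0,0,0,0],[0,0,0,0,0,0]]]}}

```text
t: 24.55
tool_pos: [0.5362, 0.1835, 0.0397]
tool_rot: [0.0, -0.048, 0.999, 0.0]
wrist_force: [-2.4, -0.2, 4.1]
finger_gap: 0.572
gripper_force: 37.9
```

The rim has touched down with 4 N. I release and retreat upward.

{"method": "drive_tool", "body": {"moves": [[[0,0,0,0,0,0],[0,0,0,0,0,0],[0,0,0,0,0,0],[0,0,0,0,0,0],[0,0,0,0,0,0],[0,0,0,0,0,0],[0,0,-0.5,0,0,0],[0,0,-1,0,0,0],[0,0,-1.5,0,0,0],[0,0,-2,0,0,0],[0,0,-2,0,0,0],[0,0,-2,0,0,0],[0,0,-2,0,0,0],[0,0,-2,0,0,0],[0,0,-1,0,0,0],[0,0,0,0,0,0],[0,0,0,0,0,0]]], "fingers": 1, "squeeze": 20}}

```text
t: 25.97
tool_pos: [0.5365, 0.1836, 0.1799]
tool_rot: [0.001, -0.048, 0.999, 0.0]
wrist_force: [-1.1, 0.3, -0.7]
finger_gap: 1.003
gripper_force: 0.0
```

```bash
python3 - <<'E'
from h import *
rep([.5355,.1858,.040])
cv2.imwrite("pics/scene5.png",eyes.camera("scene"))
E
```

```text
t 25.97 pos [0.5365 0.1836 0.1799] q [ 13.7   4.4  95.1  -0.   80.4 -81.8] F [-1.1  0.3 -0.7] M [-0.03 -0.02  0.07] gap 1.003 gf 0.0
zaxis [ 1.5e-03  4.0e-04 -1.0e+00] yaw -174.5
tool shift cm [ 0.1   0.23 13.99]
```

View pics/scene5.png

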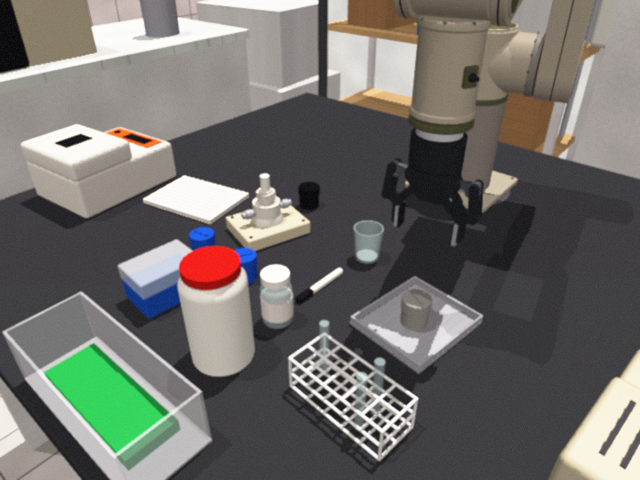

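The cap stands upright in the middle of the tray at (416,309), the gripper is open and clear above it, and the bystanders are where they were. I hand the job in.

```bash
python3 -c "
from plant import job
print(job.job_done())"
```

```text
the job is handed in; nothing more can be done
None
```

I unscrewed the cap over two grips and had hold of it when it came free, then set it upright in the middle of the tray and let go. The job is handed in at about 26 s; no verdict came back.

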